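# Shift the receiver carriage under the delivery tube and cam-lock it

### The arm

A 6-joint arm with a two-finger parallel gripper is mounted at the origin on the work surface. World frame = base frame: x ahead of the robot, y to its left, z up, the work surface at z = 0. Lengths are in m, angles in rad, forces in N, time in s.
With the tool pointing down it reaches from about 0.35 to 0.775 m from the base axis. Payload 5.5 kg.
Tool frame: the origin (TCP) lies on the centre line of the jaws, within the pads' length; the fingertips stand 14 mm ahead of it and the grasp point (between the pads) lies 5 mm behind it; x points along the fingers, y is the direction in which the jaws open and shut, and the axes are right-handed (so a half turn about x gives the same grasp; the last joint's range is limited). The gripper opens to 85 mm and grips with 20 to 120 N. Pads are 22 mm wide; open, the fingers measure 114 mm over their backs; the gripper's body (76 mm by 85 mm) begins 54 mm behind the grasp point. The pads swing forward as they close: fully open they stand 13 mm farther back than shut.
Start: joints at [-1.397, 0.313, 0.046, 1.304, 0, 1.431], TCP at [0.177, -0.547, 0.223] pointing down, gripper open.
Joint ranges: [-2.76, 2.76], [-0.86, 1.69], [-1.03, 1.26], [-2.2, 2.34], [-1.47, 1.5], [-3.14, 3.14]. Speed limits (rad/s): [2.57, 2.57, 3.14, 3.14, 3.14, 3.14].

### API

Orientations are given as a unit quaternion [x, y, z, w].
In Python, from bench import r gives the robot as it stands.
- The arm moves only by the tool jog_arm, never from a script. Its argument "plan" is text: rows parted by semicolons, each of 4 numbers parted by spaces: the shift along the tool's x, y, z in units of 30 mm (1.0 is 30 mm), then the turn about the tool's x in units of 6 degrees (1.0 is 6 degrees). A call has 1 to 20 rows; each row is the pose to reach, as a shift and turn from the pose commanded when the call began, along the tool's axes at that moment; what a row does not reach only later rows make up. A row lasts 1/10 s, in which the tool goes at most 50 mm and 8.59 degrees, less where a joint would pass 70% of its speed; a pose out of reach is approached as far as the arm can. A call with a gripper value outside its range is refused whole. "grip" is the opening, from 0 (shut) to 1 (fully open), set as the call begins (left out, the last holds). The fingers move at their own pace and stop on an object; "grip_force" is the grip in N (left out, the last holds). Time passes only in rows, so rows that repeat a pose let the fingers close. It gives the time, the measured TCP pose, the force and the opening at its end, in the units of the state.
- r.get_state(): the state, without advancing time (a new reading comes with each control period).
- r.camera(name): name is "scene" or "top" or "wrist"; returns (picture, depth): 420x560x3 uint8, blue, green, red; 420x560 float32, m along the optical axis (not along the pixel's ray), 0 where there is no reading.
- r.camera_info(name): a dict with "K" (3x3 intrinsics, pixels), "eye" and "rotation" of the camera in the world; the wrist camera has in their place "tool_from_camera" (4x4, takes a point from camera to tool coordinates, whose origin is the TCP and whose axes are the tool frame's). Camera axes: x right, y up, looking along -z (the intrinsics and any distortion apply to the point x, -y, -z); pixel columns grow to the right and rows downward; lengths in m; the calibration is good to about 2 mm. A picture is of the moment at which its call begins: read the wrist's pose just before it. camera_info takes no time and is no camera call.
- r.finish_job(): hands the job in, once; it reports no verdict.
The state is a dict: "time_s": time; "qpos": joint angles; "joint_vel": joint speeds; "effort": joint torques, N m; "tcp_pos": TCP position; "eef_rot": TCP orientation; "wrist_force": force on the tool from outside, world axes, zero at the start; "ft_torque": the same for the moment, N m; "finger_gap": finger opening in m.
Only numpy, scipy, OpenCV 4.12 (cv2) and the standard library are available. Lean on these libraries where they do the work, as an engineer would, in place of code of your own. Each camera call takes 0.05 s, during which the arm holds its last target.

### The job

Squeeze the carriage's sprung lock tab against the post beside it and keep it squeezed while you slide the carriage until the beaker stands under the downward-bent glass delivery tube, in the notch that puts the tube tip nearest the middle of the beaker; let the tab spring back so that the carriage is locked there. Then turn the cam knob clockwise (seen from above) until its sprung plunger drops fully into the cam's notch. Leave the loose bottle, jar and stopper where they are.

Things in the scene. Friction and masses are not known exactly. Their poses are not given: they have to be found in the camera images.
- base: Fixed wooden plinth 260 x 500 x 22 mm; the carriage slides on it along this y axis. Origin on the table at mid-length, straight below the line on which lock post and cam knob travel; x points away from the robot; plinth from x -105 to +155 mm. End blocks (48 mm high) at y +-238 mm. Turned up to 0.25 rad. It has a row of 19 upright lock pins, 46 mm high, at x -80 mm.
- carriage (a joint): Carriage position along base y, m, -0.125 to 0.125, 0 at mid-length. Wooden deck 205 x 210 mm, top 54 mm above the table, 0.6 to 1.1 kg, 0.8 N friction when unlocked. The gaps between the base's lock pins are notches 16 mm apart: it locks only at positions whole 16 mm steps apart and starts locked in one. On it: lock tab and post, cam knob, glass beaker.
- lock_grip (a point): Where to grip the lock: on the carriage, 60 mm to base +y of its middle, 90 mm above the table, axes as base; midway between the outer faces of tab and post when pressed. Post: fixed dark steel plate, x 0 to +14 mm from here, 34 mm wide in y, top 114 mm high. Tab and post measure 37.5 mm over their outer faces when free, 28 mm when pressed.
- lock_tab (a joint): Sprung steel plate 10 mm thick, 34 wide, top 112 mm high, on the robot's side of the post; the 10 mm wide arm from its foot to the pins is 65 mm high. Value: press towards the post, m: 0 free and locked, 0.0095 fully pressed (spring 5 to 10 N). Above 0.008 the carriage slides. Released it drops into a notch (below 0.003); at 0.004 to 0.008 it rests on a pin: nudge the carriage along.
- beaker_mouth (a point): Centre of the rim of the glass beaker (68 mm diameter, mouth 63 mm inside), 114 mm above the table, fixed to the far part of the carriage: at its middle in y and 110 mm beyond the lock line in base x.
- spout_tip (a point): Open lower tip of the bent glass delivery tube (12 mm thick), 129 mm above the table; the beaker passes under it. The tube runs level at 195 mm from its fixed stand (217 mm behind the lock line, 222 mm tall) and bends down here. The other stand, with an upright glass bulb that does not reach over the carriage, is not the target. Which stand is left or right varies.
- cam_knob (a joint): Angle of the cam knob, rad, growing clockwise seen from above; starts between -1.4 and -0.8; at 0 the cam's notch faces the plunger (towards base +x). Light friction (0.05 N m), stays where it is left; range -1.6 to 0.3.
- knob_grip (a point): On the cam knob's axis (carriage, 60 mm to base -y of its middle), 89 mm above the table, where to grip its black bar: 64 mm long along this point's y, 16 mm thick along its x, 72 to 102 mm above the table. Under it the cam ring, 56 mm diameter, top 66 mm high, with one notch towards this point's +x, at right angles to the bar.
- plunger (a joint): Sprung steel plunger lying on the deck on the far (+x) side of the cam, pointing at the knob's axis. Value, m: about 0.006 while its tip rides on the cam's rim, 0 fully dropped into the notch. Spring 3 to 5 N. Once dropped, it lets the cam turn only about 0.06 rad either way.
- amber_bottle: Loose bystander: capped amber bottle, 68 mm diameter, 150 mm tall, origin under its middle.
- squat_jar: Loose bystander: white jar, 72 mm diameter, 85 mm tall, origin under its middle.
- stopper: Loose bystander: dark rubber stopper, 56 mm diameter, 60 mm tall, origin under its middle.
Things that resemble listed ones, but are neither listed nor needed, are in the scene too. Leave any orange look-alike of the part that bears spout_tip alone.

How it is judged:
By the outcome, as a careful person would: the job done as asked, in the order asked, and still so for the second after the job is handed in, with the robot touching nothing.
It also fails if it takes over 51 s, if anything falls off the work surface, if the arm or the gripper's body presses on something with over 40 N, if the wrist force passes 120 N, or if a joint passes its speed limit or range.

## Working session

There is one attempt and no reset: what is moved stays moved. The work goes in short steps, Python scripts to look and compute and a tool call to move; the robot and the scene stay as the last step left them, time stands still between calls to the robot, and variables do not carry over. Pictures are saved under pics/ and viewed, and the job is handed in when it is done.

Besides the shell and the picture viewer there is one more tool, called after ">>>" as name(argument=value, ...), one argument or row to a line, values as JSON. jog_arm: Moves the arm, as the interface text tells. Its arguments: {"type":"object","properties":{"plan":{"type":"string"},"grip":{"type":"number"},"grip_force":{"type":"number"}},"required":["plan"]}

```bash
mkdir -p pics; ls
python3 - <<'E'
from bench import r
import cv2,numpy as np
s=r.get_state();print({k:np.round(v,4).tolist() for k,v in s.items()})
for n in("scene","top"):
    p,d=r.camera(n);i=r.camera_info(n);cv2.imwrite(f"pics/{n}0.png",p);np.savez(f"{n}0.npz",p=p,d=d,K=i["K"],eye=i["eye"],R=i["rotation"]);print(n,i)
print(r.camera_info("wrist"))
E
```

```text
pics
{'time_s': 0.0, 'qpos': [-1.3966, 0.314, 0.045, 1.3036, -0.0, 1.4312], 'joint_vel': [-0.0009, 0.0001, 0.0002, -0.0002, 0.0002, 0.0004], 'effort': [-0.0028, -48.0635, 29.8529, 0.0195, -0.0002, -0.0], 'tcp_pos': [0.1774, -0.5464, 0.222], 'eef_rot': [-0.6984, -0.1111, 0.6984, -0.1099], 'wrist_force': [-0.5778, 0.0741, 0.4179], 'ft_torque': [-0.0126, 0.0377, -0.0091], 'finger_gap': 0.0853}
scene {'K': array([[382.37735257,   0.        , 285.33376777],
       [  0.        , 382.37735257, 213.61356713],
       [  0.        ,   0.        ,   1.        ]]), 'eye': array([1.30514417, 0.55301174, 0.75502054]), 'rotation': array([0.19685387, 0.39667465, 0.80624539, 0.39225775])}
top {'K': array([[525.28917666,   0.        , 282.72634978],
       [  0.        , 525.28917666, 205.87149815],
       [  0.        ,   0.        ,   1.        ]]), 'eye': array([0.4950982 , 0.01618966, 1.54207505]), 'rotation': array([-0.02416996,  0.03296113,  0.71120082, -0.70179966])}
{'K': array([[373.43879352,   0.        , 277.98335756],
       [  0.        , 373.43879352, 203.66554825],
       [  0.        ,   0.        ,   1.        ]]), 'tool_from_camera': array([[-7.74444718e-04,  3.14689438e-01, -9.49194373e-01,
        -1.49733560e-01],
       [ 9.99999601e-01, -1.79379353e-04, -8.75366753e-04,
        -6.49585094e-04],
       [-4.45734544e-04, -9.49194672e-01, -3.14689173e-01,
        -8.18793482e-02],
       [ 0.00000000e+00,  0.00000000e+00,  0.00000000e+00,
         1.00000000e+00]])}
```

View pics/scene0.png

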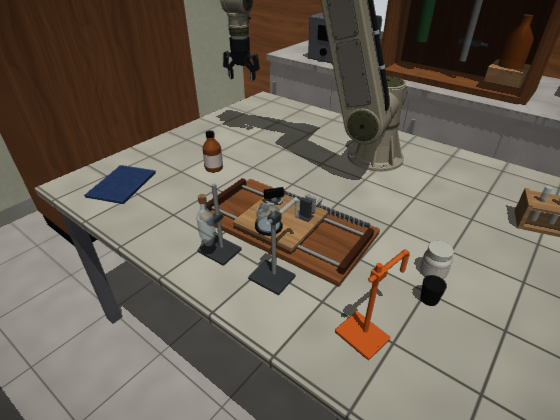

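View pics/top0.png

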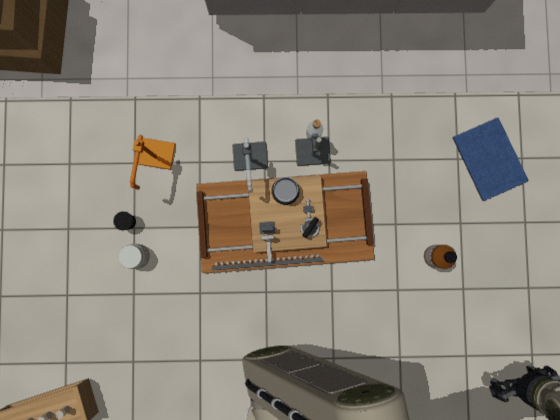

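The top view shows the plinth around (285,222), the beaker at (286,190), the lock at (267,228) and the knob at (310,228). The delivery tube runs from (247,145) to (249,188) on the left stand, and the bulb stand is at (313,150). The orange look-alike is far to the left. I'll enlarge the views.

Run:
```python
import cv2,numpy as np
t=np.load("top0.npz");p=t["p"]
cv2.imwrite("pics/topz.png",cv2.resize(p[120:285,185:390],None,fx=3.6,fy=3.6,interpolation=cv2.INTER_CUBIC))
p=np.load("scene0.npz")["p"]
cv2.imwrite("pics/scenez.png",cv2.resize(p[165:300,190:390],None,fx=4,fy=4,interpolation=cv2.INTER_CUBIC))
```

```text
(no output)
```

View pics/topz.png

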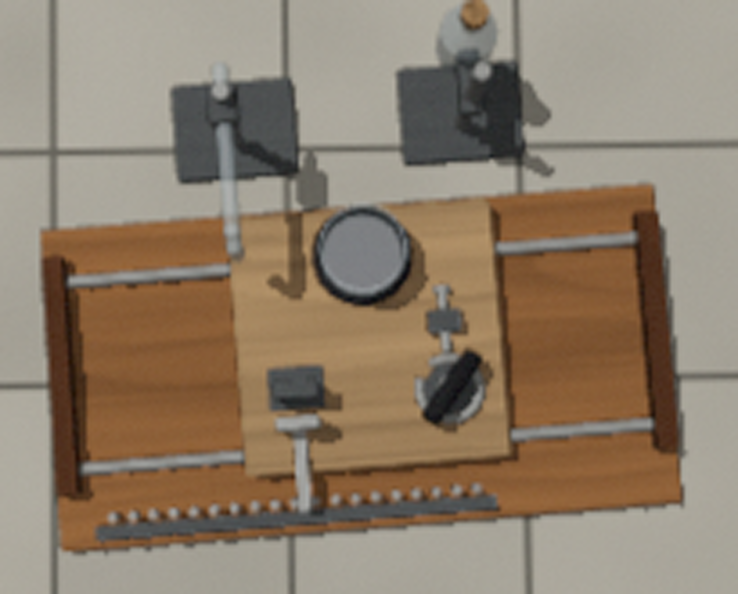

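View pics/scenez.png

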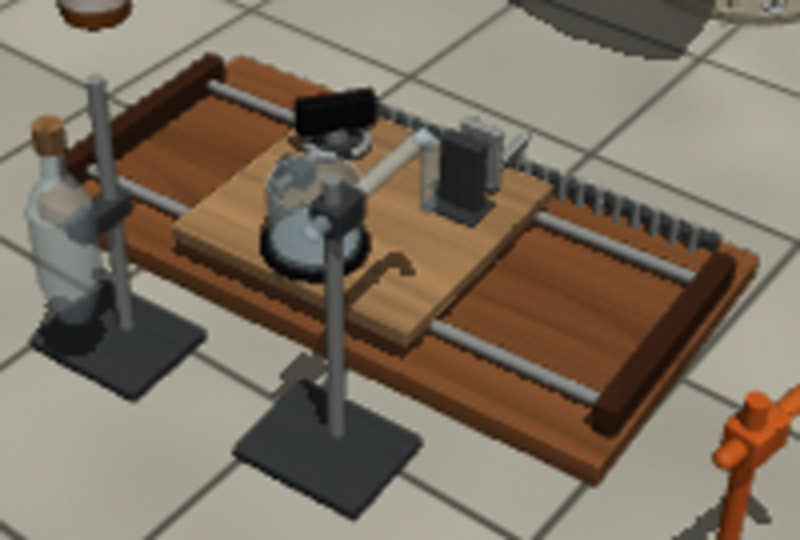

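```bash
cat > h.py <<'E'
import numpy as np,cv2
from scipy.spatial.transform import Rotation as Ro
def load(n):
    t=np.load(n+".npz");return t["p"],t["d"],t["K"],t["eye"],Ro.from_quat(t["R"]).as_matrix()
def cast(c,u,v,z):
    _,_,K,e,R=c; u,v=np.broadcast_arrays(np.float64(u),np.float64(v))
    w=np.stack([(u-K[0,2])/K[0,0],-(v-K[1,2])/K[1,1],-np.ones_like(u)],-1)@R.T
    return e+w*((z-e[2])/w[...,2])[...,None]
def proj(c,P):
    _,_,K,e,R=c; q=(np.asarray(P)-e)@R; return np.stack([K[0,2]+K[0,0]*q[...,0]/-q[...,2],K[1,2]-K[1,1]*q[...,1]/-q[...,2]],-1)
def points(c):
    p,d,K,e,R=c; v,u=np.mgrid[:d.shape[0],:d.shape[1]]
    q=np.stack([(u-K[0,2])/K[0,0]*d,-(v-K[1,2])/K[1,1]*d,-d],-1); return q@R.T+e
E
python3 - <<'E'
from h import *
c=load("top0");p=c[0]
P=points(c)
hsv=cv2.cvtColor(p,cv2.COLOR_BGR2HSV)
m=((hsv[...,1]>90)&(hsv[...,0]<25)).astype(np.uint8);m[:165]=0;m[290:]=0;m[:,:190]=0;m[:,380:]=0
m=cv2.morphologyEx(m,cv2.MORPH_CLOSE,np.ones((15,15)))
cs=max(cv2.findContours(m,0,2)[0],key=cv2.contourArea)
b=cv2.boxPoints(cv2.minAreaRect(cs));print(b)
X=cast(c,b[:,0],b[:,1],.022);print(X.round(4));print([np.linalg.norm(X[i]-X[i-1]).round(4) for i in range(4)], X.mean(0))
for i in range(4):
    q=X[i]-X[i-1];print(np.arctan2(q[1],q[0]))
f=lambda x,y:((x+.5)/3.6-.5+185,(y+.5)/3.6-.5+120)
for n,x,y,z in[("beaker",363,255,.114),("knob",455,386,.102),("posttop c",297,388,.114),("tubeend",235,252,.2),("tabtop",297,424,.112),("tubeclamp",225,110,.2)]:
    u,v=f(x,y);print(n,np.round((u,v),1),cast(c,u,v,z).round(4),"depth",P[int(round(v)),int(round(u))].round(4))
print(P[182:194,243:256,2].round(3))
E
```

```text
[[194.61174 183.95294]
 [367.35883 170.66467]
 [374.20587 259.67642]
 [201.4588  272.9647 ]]
[[ 0.6853  0.2517  0.022 ]
 [ 0.7182 -0.2525  0.022 ]
 [ 0.459  -0.2654  0.022 ]
 [ 0.428   0.2322  0.022 ]]
[np.float64(0.258), np.float64(0.5054), np.float64(0.2596), np.float64(0.4986)] [ 0.57262743 -0.00850078  0.022     ]
0.07577852258224518
-1.5056147501301418
-3.092096635123066
1.6329059274062607
beaker [285.5 190.5] [ 0.6528 -0.0105  0.114 ] depth [ 0.659 -0.01   0.07 ]
knob [311.  226.9] [ 0.5529 -0.0794  0.102 ] depth [ 0.5524 -0.0792  0.1029]
posttop c [267.1 227.4] [0.5525 0.0408 0.114 ] depth [0.5536 0.0412 0.1127]
tubeend [249.9 189.6] [0.6466 0.0824 0.2   ] depth [0.6471 0.0829 0.1867]
tabtop [267.1 237.4] [0.5254 0.0411 0.112 ] depth [0.5265 0.0415 0.1106]
tubeclamp [247.1 150.2] [0.7492 0.0887 0.2   ] depth [0.7494 0.089  0.2014]
[[0.014 0.022 0.021 0.019 0.199 0.2   0.199 0.201 0.193 0.053 0.05  0.055
  0.06 ]
 [0.014 0.02  0.022 0.024 0.202 0.197 0.199 0.204 0.19  0.051 0.058 0.057
  0.047]
 [0.026 0.02  0.024 0.022 0.204 0.197 0.199 0.204 0.197 0.056 0.055 0.052
  0.051]
 [0.02  0.018 0.022 0.022 0.194 0.199 0.199 0.197 0.195 0.05  0.05  0.048
  0.051]
 [0.021 0.014 0.014 0.025 0.195 0.197 0.198 0.194 0.194 0.054 0.054 0.054
  0.05 ]
 [0.02  0.018 0.021 0.021 0.186 0.19  0.191 0.197 0.192 0.05  0.054 0.052
  0.051]
 [0.013 0.016 0.026 0.022 0.025 0.192 0.195 0.186 0.19  0.056 0.051 0.053
  0.06 ]
 [0.02  0.016 0.019 0.029 0.017 0.189 0.192 0.185 0.188 0.162 0.048 0.047
  0.053]
 [0.025 0.02  0.024 0.02  0.026 0.157 0.185 0.187 0.176 0.156 0.052 0.052
  0.067]
 [0.024 0.022 0.021 0.02  0.019 0.021 0.155 0.16  0.149 0.141 0.056 0.059
  0.058]
 [0.024 0.018 0.019 0.027 0.021 0.018 0.053 0.051 0.051 0.056 0.049 0.056
  0.053]
 [0.033 0.036 0.037 0.034 0.04  0.03  0.055 0.058 0.05  0.057 0.053 0.053
  0.048]]
```

Run:
```python
from h import *
c=load("scene0");p=c[0];t=load("top0")
cv2.imwrite("pics/sc1.png",cv2.resize(p[190:240,265:325],None,fx=12,fy=12,interpolation=cv2.INTER_CUBIC))
for x,y in [(.647,.0825),(.65,.08),(.653,.082)]:
    for z in(.129,.195):print(x,y,z,(proj(c,[x,y,z])-[265,190])*12,proj(t,[x,y,z]))
```

```text
0.647 0.0825 0.129 [376.92234747 310.08652555] [251.20789237 192.42019554]
0.647 0.0825 0.195 [384.26960433  66.38988279] [249.98095382 189.69753225]
0.65 0.08 0.129 [359.87417796 312.28244766] [252.12332179 191.30494271]
0.65 0.08 0.195 [366.52985854  68.50850433] [250.94109694 188.52865975]
0.653 0.082 0.129 [358.99699664 322.19885961] [251.37308041 190.21075016]
0.653 0.082 0.195 [365.63615064  78.11998021] [250.15460844 187.38177022]
```

View pics/sc1.png

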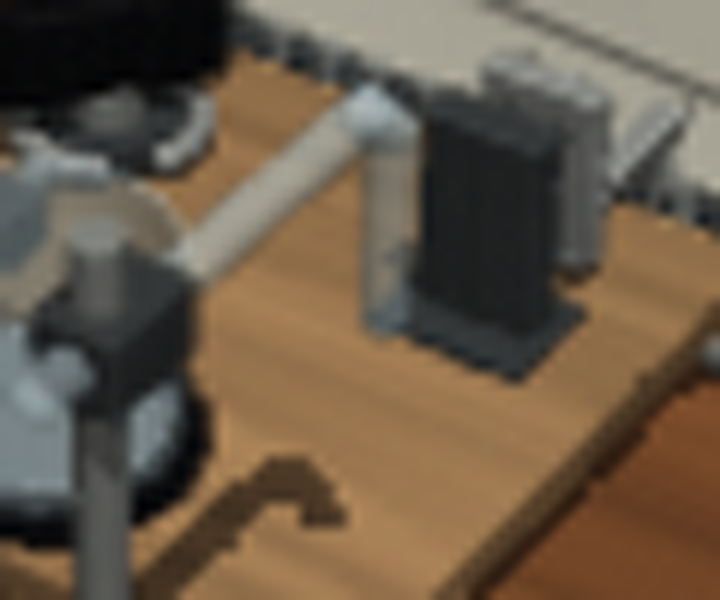

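```bash
cat >> h.py <<'E'
def rel(r,xyz,ydir=None):
    s=r.get_state();R=Ro.from_quat(s["eef_rot"]).as_matrix()
    d=R.T@(np.array(xyz)-s["tcp_pos"])/.030
    print("t",s["time_s"],"tcp",s["tcp_pos"].round(4),"gap",s["finger_gap"],"F",s["wrist_force"].round(2),"q6",s["qpos"][5].round(3))
    print("shift units",d.round(3))
    if ydir is not None:
        y=R.T@np.array([np.cos(ydir),np.sin(ydir),0]);a=np.degrees(np.arctan2(y[2],y[1]));a=(a+90)%180-90
        print("turn units",round(a/6,3),"axes",R.round(3).tolist())
E
python3 - <<'E'
from h import *
from bench import r
rel(r,[.5455,.0404,.18],.062)
c=load("scene0");print((proj(c,[.5525,.0408,.114])-[265,190])*12)
E
```

```text
t 0.1 tcp [ 0.1774 -0.5465  0.2221] gap 0.08543307037178025 F [-0.59  0.16  0.2 ] q6 1.431
shift units [  1.432 -14.817 -17.709]
turn units -12.595 axes [[-0.0, 0.309, -0.951], [0.002, -0.951, -0.309], [-1.0, -0.002, -0.0]]
[470.00356492 106.25576024]
```

>>> jog_arm(
  plan="0 -0.9 -1.1 -0.8; 0 -1.9 -2.2 -1.6; 0 -2.8 -3.3 -2.4; 0 -3.7 -4.4 -3.2; 0 -4.6 -5.5 -4; 0 -5.6 -6.6 -4.8; 0 -6.5 -7.7 -5.6; 0 -7.4 -8.9 -6.4; 0 -8.3 -10 -7.2; 0 -9.3 -11 -8; 0 -10.2 -12.2 -8.8; 0 -11.1 -13.3 -9.6; 0 -12 -14.4 -10.4; 0 -13 -15.5 -11.2; 0 -13.9 -16.6 -12; 0.1 -14.8 -17.7 -12.6; 0.1 -14.8 -17.7 -12.6; 0.1 -14.8 -17.7 -12.6; 0.1 -14.8 -17.7 -12.6",
  grip=0.8,
  grip_force=30,
)

```text
time_s: 2.0
tcp_pos: [0.5449, 0.0388, 0.2196]
eef_rot: [0.484, 0.515, -0.485, 0.515]
wrist_force: [0.7, -0.2, 0.2]
finger_gap: 0.0681
```

```bash
cat >> h.py <<'E'
def snap(r,n):
    s=r.get_state();T=np.eye(4);T[:3,:3]=Ro.from_quat(s["eef_rot"]).as_matrix();T[:3,3]=s["tcp_pos"]
    p,d=r.camera("wrist");i=r.camera_info("wrist");C=T@i["tool_from_camera"]
    np.savez(n+".npz",p=p,d=d,K=i["K"],eye=C[:3,3],R=Ro.from_matrix(C[:3,:3]).as_quat());cv2.imwrite(f"pics/{n}.png",p)
    return load(n)
E
python3 - <<'E'
from h import *
from bench import r
rel(r,[.5455,.0404,.085],.062);snap(r,"w1")
E
```

```text
t 2.0 tcp [0.5449 0.0388 0.2196] gap 0.06812319514233837 F [ 0.74 -0.15  0.24] q6 1.433
shift units [ 4.485  0.029 -0.052]
turn units -0.002 axes [[-0.001, 0.998, 0.062], [-0.0, 0.062, -0.998], [-1.0, -0.001, 0.0]]
```

View pics/w1.png

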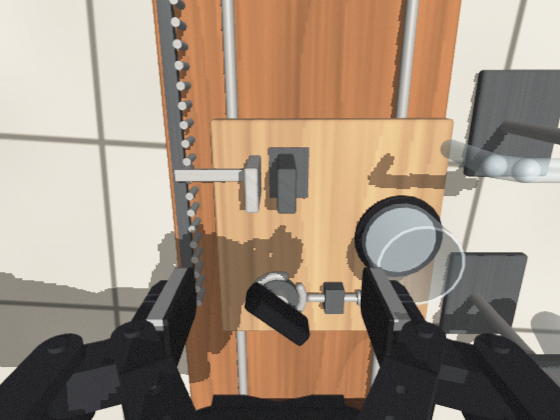

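Run:
```python
from h import *
c=load("w1");p=c[0]
cv2.imwrite("pics/w1a.png",cv2.resize(p[120:240,165:325],None,fx=5,fy=5,interpolation=cv2.INTER_CUBIC))
cv2.imwrite("pics/w1b.png",cv2.resize(p[120:320,350:560],None,fx=3,fy=3,interpolation=cv2.INTER_CUBIC))
```

```text
(no output)
```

View pics/w1a.png

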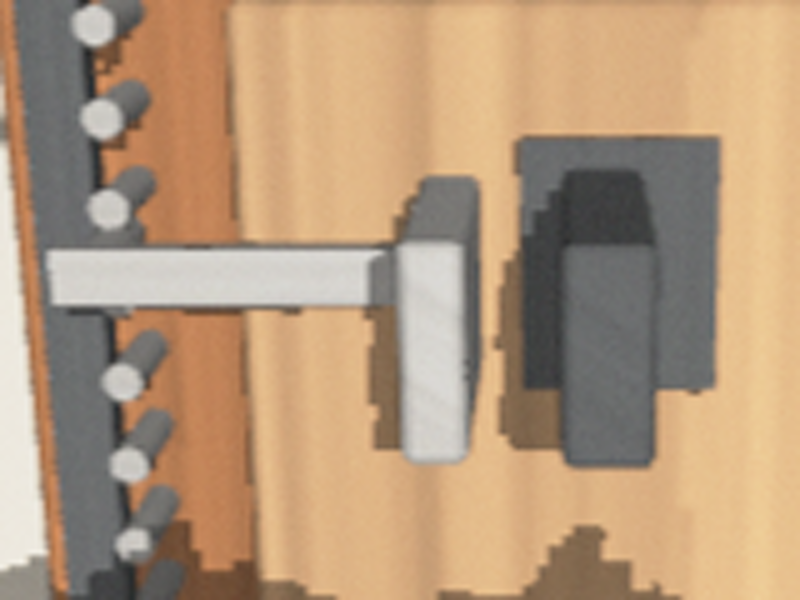

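View pics/w1b.png

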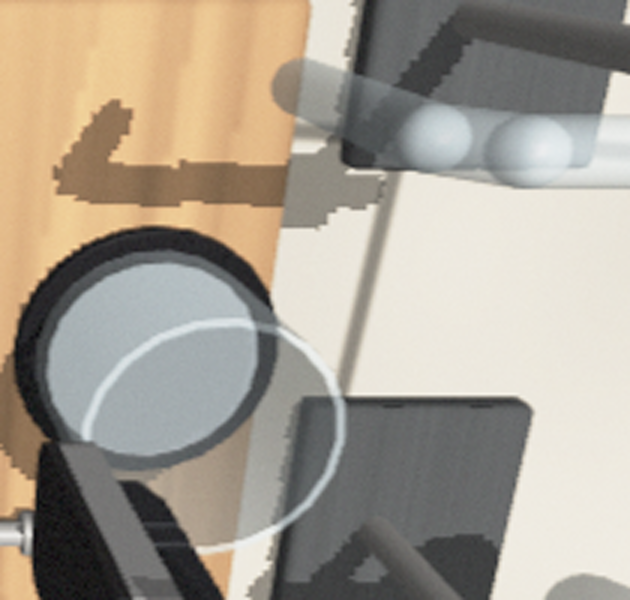

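Run:
```python
from h import *
c=load("w1")
A=lambda x,y:((x+.5)/5-.5+165,(y+.5)/5-.5+120)
B=lambda x,y:((x+.5)/3-.5+350,(y+.5)/3-.5+120)
def q(f,pts,z):
    a=np.array(pts,float);u,v=f(a[:,0],a[:,1]);return cast(c,u,v,z)
post=q(A,[(565,243),(655,243),(655,466),(565,466)],.114);tab=q(A,[(400,242),(463,242),(468,462),(406,462)],.112)
print(post.round(4),post.mean(0));print(tab.round(4),tab.mean(0))
e=(post[0]+post[1]-post[2]-post[3]);yaw=np.arctan2(e[1],e[0])-np.pi/2;print("yaw",yaw)
rim=q(B,[(83,432),(347,410),(230,320),(200,550),(110,375),(322,345),(290,525)],.114)
M=np.c_[2*rim[:,:2],np.ones(len(rim))];s=np.linalg.lstsq(M,(rim[:,:2]**2).sum(1),rcond=None)[0];print("rim",s[:2],"r",np.sqrt(s[2]+s[0]**2+s[1]**2))
tip=q(B,[(299,85)],.129);print("tip",tip)
pins=q(A,[(93,28),(102,118),(109,209),(123,381),(130,464)],.046);print(pins.round(4),np.linalg.norm(np.diff(pins,axis=0),axis=1));arm=q(A,[(250,250),(250,305)],.065);print("arm",arm)
d=pins[0]-pins[-1];yaw=np.arctan2(d[1],d[0])-np.pi/2;print("pinyaw",yaw)
for yaw in(.062,yaw):
    ex=np.array([np.cos(yaw),np.sin(yaw)]);ey=np.array([-ex[1],ex[0]])
    w=tip[0,:2]-s[:2];print("tip-rim in base",w@ex,w@ey)
    g=post.mean(0)[:2]-.007*ex;print("grip",g,"tip-grip",(tip[0,:2]-g)@ex,(tip[0,:2]-g)@ey+.06, "rim from grip",(s[:2]-g)@ex,(s[:2]-g)@ey+.06)
```

```text
[[0.544  0.0618 0.114 ]
 [0.5565 0.0626 0.114 ]
 [0.5591 0.0296 0.114 ]
 [0.546  0.0287 0.114 ]] [0.55138864 0.04566347 0.114     ]
[[0.5208 0.06   0.112 ]
 [0.5297 0.0606 0.112 ]
 [0.5319 0.0278 0.112 ]
 [0.5228 0.0272 0.112 ]] [0.52627696 0.04388742 0.112     ]
yaw 0.0694716763486869
rim [ 0.65828869 -0.00720471] r 0.03343382163415666
tip [0.6536592  0.08544772 0.129     ]
[[ 4.622e-01  7.850e-02  4.600e-02]
 [ 4.634e-01  6.320e-02  4.600e-02]
 [ 4.644e-01  4.720e-02  4.600e-02]
 [ 4.665e-01  1.560e-02  4.600e-02]
 [ 4.675e-01 -3.000e-04  4.600e-02]] [0.0153554  0.01600535 0.0316608  0.01597853]
arm [[0.49225638 0.04603502 0.065     ]
 [0.49233803 0.03655287 0.065     ]]
pinyaw 0.06815113686166296Traceback (most recent call last):
  File "<stdin>", line 17, in <module>
IndexError: too many indices for array: array is 1-dimensional, but 2 were indexed
```

>>> jog_arm(
  plan="0.5 0 -0.2 0; 1.5 0 -0.2 0; 2.5 0 -0.2 0; 3.3 0 -0.2 0; 3.9 0 -0.2 0; 4.3 0 -0.2 0; 4.42 0 -0.2 0; 4.42 0 -0.2 0; 4.42 0 -0.2 0",
)

```text
time_s: 2.95
tcp_pos: [0.5459, 0.0449, 0.0883]
eef_rot: [0.485, 0.515, -0.484, 0.516]
wrist_force: [0.1, -0.1, 1.2]
finger_gap: 0.0684
```

Run:
```python
from h import *
from bench import r
rel(r,[.5444,.0448,.087],.066);snap(r,"w2")
```

```text
t 2.95 tcp [0.5459 0.0449 0.0883] gap 0.06838836013246259 F [ 0.09 -0.08  1.23] q6 1.444
shift units [ 0.044 -0.049  0.   ]
turn units -0.039 axes [[0.002, 0.998, 0.062], [-0.0, 0.062, -0.998], [-1.0, 0.002, 0.0]]
```

View pics/w2.png

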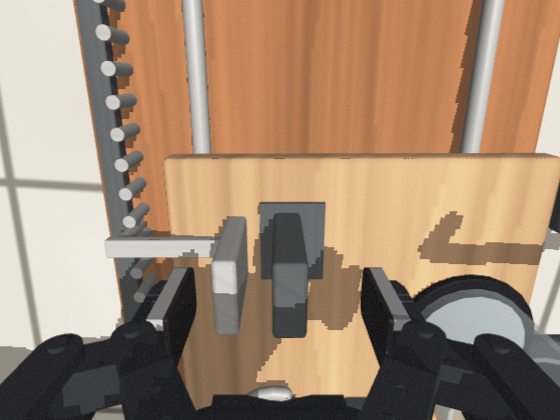

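The jaws straddle the tab (215–245, 220–330) and the post (272–307, 215–335), centred near u=280. Closing now.

>>> jog_arm(
  plan="0.04 -0.04 0 0; 0.04 -0.04 0 0; 0.04 -0.04 0 0; 0.04 -0.04 0 0; 0.04 -0.04 0 0; 0.04 -0.04 0 0; 0.04 -0.04 0 0; 0.04 -0.04 0 0",
  grip=0.2,
  grip_force=35,
)

```text
time_s: 3.8
tcp_pos: [0.5439, 0.0453, 0.0866]
eef_rot: [0.484, 0.515, -0.484, 0.515]
wrist_force: [-2.0, 0.4, 6.0]
finger_gap: 0.0256
```

Run:
```python
from h import *
from bench import r
rel(r,[.5444,.0448,.087],.066);snap(r,"w3");rel(r,[.5444,.0448,.087],.066)
```

```text
t 3.8 tcp [0.5439 0.0453 0.0866] gap 0.025632942901179644 F [-2.02  0.38  6.03] q6 1.444
shift units [-0.012  0.016  0.017]
turn units -0.034 axes [[0.0, 0.998, 0.062], [0.0, 0.062, -0.998], [-1.0, 0.0, -0.0]]
t 3.85 tcp [0.5439 0.0453 0.0866] gap 0.026181814361142995 F [-2.52  0.96  5.4 ] q6 1.444
shift units [-0.012  0.017  0.017]
turn units -0.034 axes [[0.0, 0.998, 0.062], [-0.0, 0.062, -0.998], [-1.0, 0.0, 0.0]]
```

View pics/w3.png

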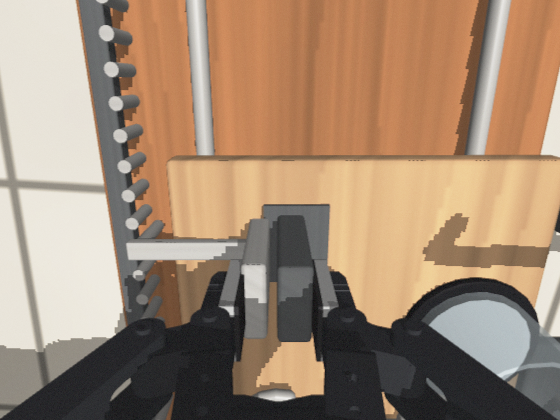

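>>> jog_arm(
  plan="0 0 -0.1 0; 0 0 -0.3 0; 0 0 -0.5 0; 0 0 -0.75 0; 0 0 -1 0; 0 0 -1.25 0; 0 0 -1.5 0; 0 -0.01 -1.75 0; 0 -0.01 -2 0; 0 -0.01 -2.25 0; 0 -0.01 -2.5 0; 0 -0.01 -2.7 0; 0 -0.01 -2.9 0; 0 -0.01 -3.05 0; 0 -0.01 -3.15 0; 0 -0.01 -3.2 0; 0 -0.01 -3.2 0; 0 -0.01 -3.2 0; 0 -0.01 -3.2 0",
)

```text
time_s: 5.75
tcp_pos: [0.5377, 0.1414, 0.0867]
eef_rot: [0.484, 0.515, -0.484, 0.515]
wrist_force: [-1.5, 0.6, 6.7]
finger_gap: 0.0257
```

Run:
```python
from h import *
from bench import r
rel(r,[.5444-.096*.066,.0453+.0958,.087],.066);snap(r,"w4")
n="top";p,d=r.camera(n);i=r.camera_info(n);np.savez(f"top1.npz",p=p,d=d,K=i["K"],eye=i["eye"],R=i["rotation"])
cv2.imwrite("pics/top1.png",cv2.resize(p[120:285,185:390],None,fx=3.6,fy=3.6,interpolation=cv2.INTER_CUBIC))
```

```text
t 5.75 tcp [0.5377 0.1414 0.0867] gap 0.02565782201228923 F [-1.49  0.64  6.74] q6 1.621
shift units [-0.011  0.012  0.01 ]
turn units -0.032 axes [[0.0, 0.998, 0.063], [0.001, 0.063, -0.998], [-1.0, 0.0, -0.001]]
```

View pics/w4.png

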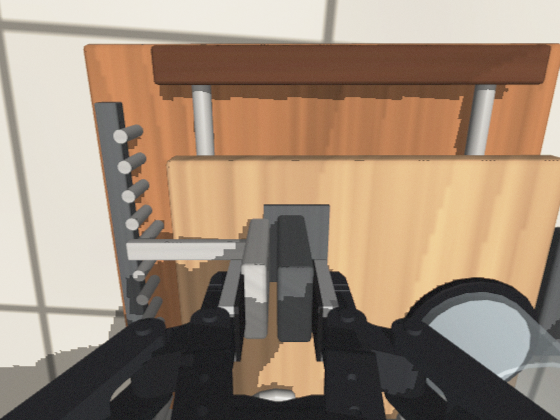

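View pics/top1.png

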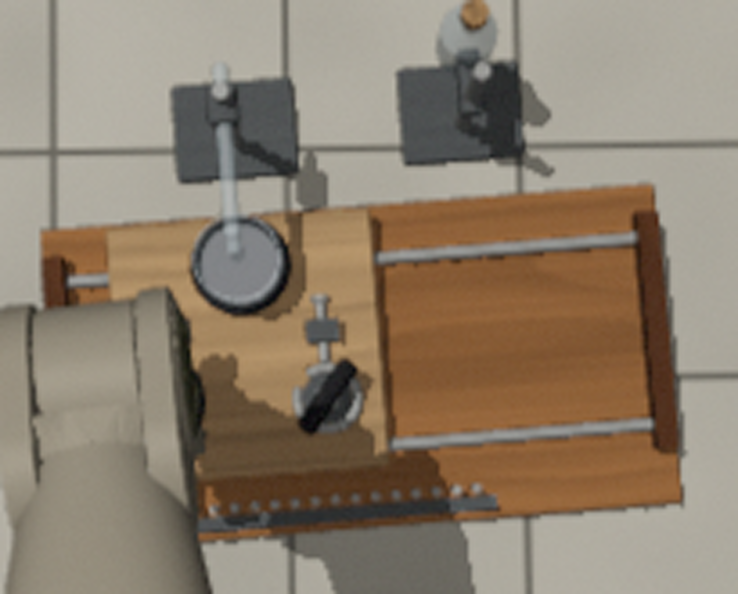

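The beaker ring (241,264) now surrounds the tube end (235,250). Allowing for parallax, the tip is within a few mm of the centre. Releasing.

>>> jog_arm(
  plan="0 0 0 0; 0 0 0 0; 0 0 0 0; 0 0 0 0; 0 0 0 0; 0 0 0 0",
  grip=0.8,
)

```text
time_s: 6.45
tcp_pos: [0.538, 0.1409, 0.0862]
eef_rot: [0.484, 0.515, -0.484, 0.516]
wrist_force: [0.4, -0.2, -0.5]
finger_gap: 0.0685
```

Run:
```python
from h import *
from bench import r
rel(r,[.5444-.096*.066,.0453+.0958,.087],.066);snap(r,"w5")
```

```text
t 6.45 tcp [0.538  0.1409 0.0862] gap 0.06853543777423246 F [ 0.39 -0.19 -0.47] q6 1.62
shift units [-0.027  0.003 -0.005]
turn units -0.034 axes [[0.001, 0.998, 0.062], [-0.0, 0.062, -0.998], [-1.0, 0.001, 0.0]]
```

View pics/w5.png

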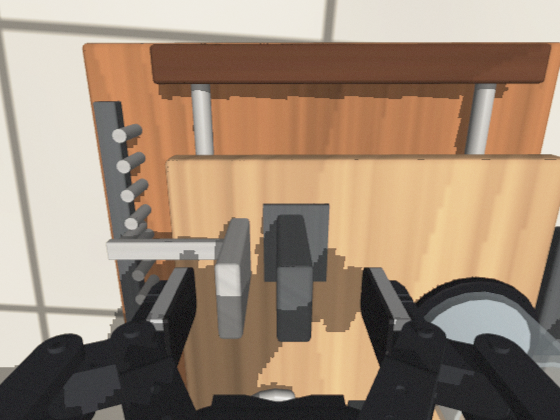

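The tab's arm end is back at u≈107, as it was when locked at the start. Next I'll rise and look at the knob.

>>> jog_arm(
  plan="-0.5 0 0 0; -1.5 0 0 0; -2.5 0 0 0; -3.5 0 0.2 0; -4.2 0 0.7 0; -4.4 0 1.2 0; -4.5 0 1.5 0; -4.5 0 1.5 0; -4.5 0 1.5 0",
  grip=1,
)

```text
time_s: 7.4
tcp_pos: [0.5397, 0.0958, 0.2196]
eef_rot: [0.484, 0.516, -0.485, 0.514]
wrist_force: [0.0, -0.5, 0.2]
finger_gap: 0.0852
```

Run:
```python
from h import *
from bench import r
rel(r,[.5459,.0214,.087],.066);c=snap(r,"w6");p=c[0]
cv2.imwrite("pics/w6a.png",cv2.resize(p[130:330,210:410],None,fx=3,fy=3,interpolation=cv2.INTER_CUBIC))
```

```text
t 7.4 tcp [0.5397 0.0958 0.2196] gap 0.08517537461889878 F [ 0.01 -0.54  0.22] q6 1.538
shift units [4.42  0.063 2.489]
turn units -0.042 axes [[-0.002, 0.998, 0.062], [0.0, 0.062, -0.998], [-1.0, -0.002, -0.0]]
```

View pics/w6.png

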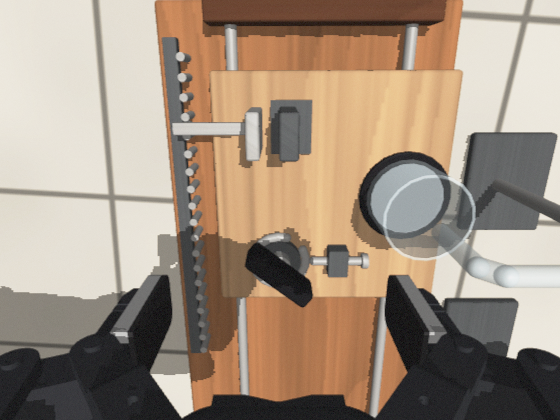

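View pics/w6a.png

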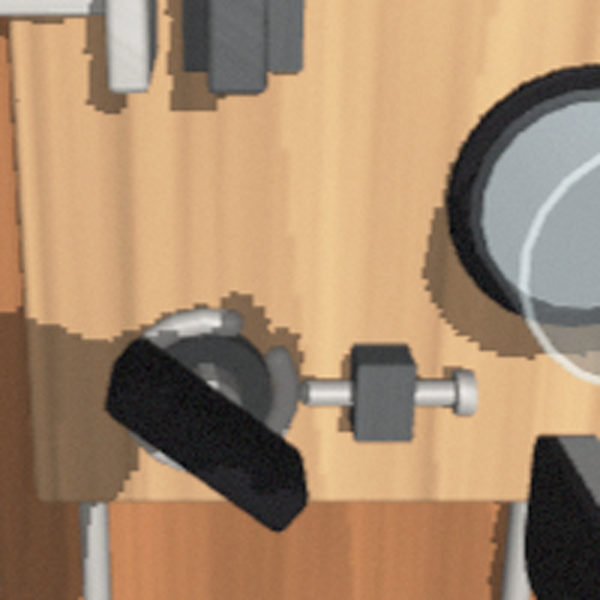

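Run:
```python
from h import *
c=load("w6");p=c[0];P=points(c)
cv2.imwrite("pics/w6b.png",cv2.resize(np.clip(p[230:320,235:325].astype(float)*4,0,255).astype(np.uint8),None,fx=7,fy=7,interpolation=cv2.INTER_NEAREST))
g=p.max(2)<60; m=np.zeros_like(g);m[235:312,240:318]=g[235:312,240:318]
z=P[...,2];k=m&(z>.096)&(z<.110)
print(k.sum());X=P[k][:,:2];
r_=cv2.minAreaRect(X.astype(np.float32)*1000);print(r_, cv2.boxPoints(r_))
u,s,v=np.linalg.svd(X-X.mean(0));print(X.mean(0),v[0],np.arctan2(v[0][1],v[0][0]))
C=X.mean(0);a=(X-C)@v.T;print(np.percentile(a,[0.5,99.5],axis=0))
```

```text
1292
((545.6633911132812, 21.671878814697266), (15.165517807006836, 63.603363037109375), 55.127403259277344) [[515.23706    33.633514 ]
 [567.4188     -2.7319336]
 [576.0897      9.710243 ]
 [523.90796    46.07569  ]]
[0.54489725 0.0230489 ] [ 0.8167655  -0.57696978] -0.6150137789619414
[[-0.02987124 -0.00645951]
 [ 0.03211572  0.00793891]]
```

View pics/w6b.png

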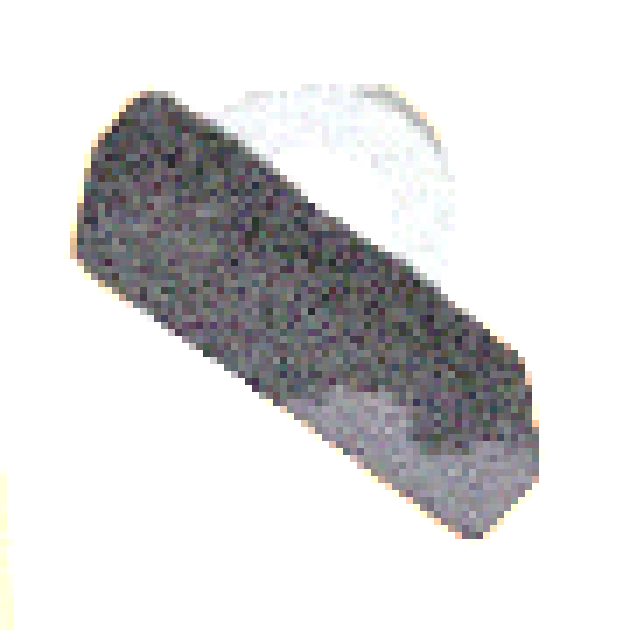

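The depth fit gives a bar of 15×64 mm centred at (0.5457, 0.0217), which agrees with the lock offset. The knob angle is about -0.895 rad. Next I'll move over it, turned by -8.6 units, and then descend.

>>> jog_arm(
  plan="0 0 0.3 -1; 0 0 0.7 -2; 0 0 1.1 -3; 0 0 1.5 -4; 0 0.05 1.8 -5; 0 0.05 2.1 -6; 0 0.06 2.4 -7; 0.5 0.06 2.48 -8; 1.2 0.06 2.48 -8.6; 2 0.06 2.48 -8.6; 2.8 0.06 2.48 -8.6; 3.5 0.06 2.48 -8.6; 4 0.06 2.48 -8.6; 4.3 0.06 2.48 -8.6; 4.42 0.06 2.48 -8.6; 4.42 0.06 2.48 -8.6; 4.42 0.06 2.48 -8.6",
  grip=0.6,
)

```text
time_s: 9.15
tcp_pos: [0.5474, 0.022, 0.0891]
eef_rot: [0.212, 0.674, -0.211, 0.675]
wrist_force: [-0.3, -0.1, 0.3]
finger_gap: 0.0518
```

Run:
```python
from h import *
from bench import r
rel(r,[.5457,.0216,.087],.961);snap(r,"w7")
```

```text
t 9.15 tcp [0.5474 0.022  0.0891] gap 0.05176687816475678 F [-0.3  -0.05  0.26] q6 0.501
shift units [ 0.071 -0.043 -0.041]
turn units 0.022 axes [[0.001, 0.571, 0.821], [-0.0, 0.821, -0.571], [-1.0, 0.0, 0.001]]
```

View pics/w7.png

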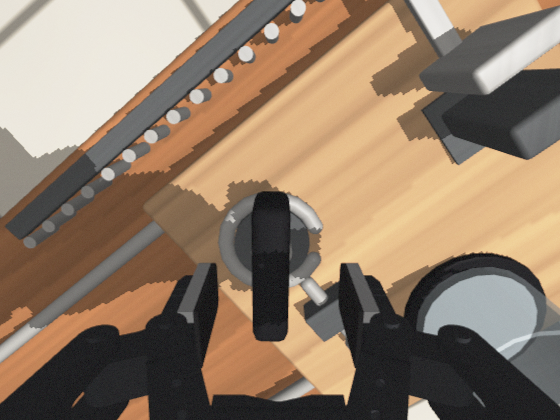

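The bar (252–290, 195–340) is parallel to the jaws and nearly centred. Closing.

>>> jog_arm(
  plan="0.03 -0.04 -0.04 0; 0.03 -0.04 -0.04 0; 0.03 -0.04 -0.04 0; 0.03 -0.04 -0.04 0; 0.03 -0.04 -0.04 0; 0.03 -0.04 -0.04 0; 0.03 -0.04 -0.04 0",
  grip=0,
  grip_force=35,
)

```text
time_s: 9.9
tcp_pos: [0.5446, 0.021, 0.0881]
eef_rot: [0.211, 0.675, -0.212, 0.675]
wrist_force: [-4.0, -2.8, 5.9]
finger_gap: 0.0143
```

>>> jog_arm(
  plan="0 0 0 0.4; 0 0 0 1; 0 0 0 1.6; 0 0 0 2.2; 0 0 0 2.8; 0 0 0 3.4; 0 0 0 4; 0 0 0 4.6; 0 0 0 5.2; 0 0 0 5.8; 0 0 0 6.4; 0 0 0 7; 0 0 0 7.5; 0 0 0 8; 0 0 0 8.3; 0 0 0 8.55; 0 0 0 8.55; 0 0 0 8.55",
)

```text
time_s: 11.7
tcp_pos: [0.545, 0.0211, 0.088]
eef_rot: [0.483, 0.516, -0.483, 0.517]
wrist_force: [-2.9, -3.2, 5.0]
finger_gap: 0.0147
```

Run:
```python
from h import *
from bench import r
rel(r,[.5457,.0216,.087],.066);print(r.get_state()["ft_torque"]);snap(r,"w8")
```

```text
t 11.7 tcp [0.545  0.0211 0.088 ] gap 0.01467254688683402 F [-2.88 -3.21  4.96] q6 1.396
shift units [ 0.035  0.026 -0.014]
turn units 0.012 axes [[-0.0, 0.998, 0.067], [-0.001, 0.067, -0.998], [-1.0, -0.0, 0.001]]
[-0.52087185  0.66822418 -0.01910031]
```

View pics/w8.png

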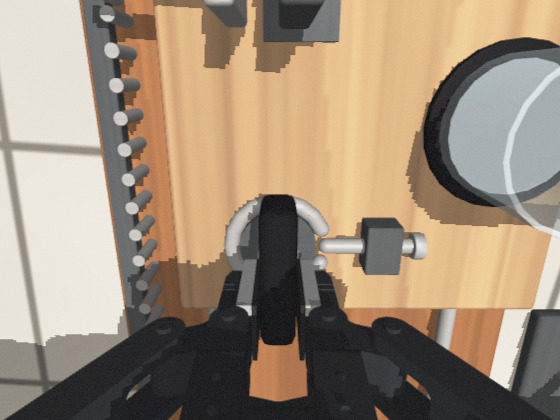

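The plunger tip (320,245) sits in the cam notch, and its head is much closer to its housing than before. Release and lift.

>>> jog_arm(
  plan="0 0 0 0; 0 0 0 0; 0 0 0 0; 0 0 0 0; -0.3 0 0 0; -1 0 0 0; -2 0 0 0; -3 0 0 0; -4 0 -0.5 0; -4.4 0 -1.2 0; -4.4 0 -2 0; -4.4 0 -2.4 0; -4.4 0 -2.5 0; -4.4 0 -2.5 0; -4.4 0 -2.5 0",
  grip=0.7,
)

```text
time_s: 13.25
tcp_pos: [0.54, 0.0958, 0.2191]
eef_rot: [0.483, 0.517, -0.483, 0.516]
wrist_force: [0.1, -0.5, 0.1]
finger_gap: 0.0597
```

Run:
```python
from h import *
from bench import r
rel(r,[.5457,.0216,.087],.066);c=snap(r,"w9");p=c[0]
cv2.imwrite("pics/w9a.png",cv2.resize(p[130:330,210:410],None,fx=3,fy=3,interpolation=cv2.INTER_CUBIC))
P=points(c);g=p.max(2)<60; m=np.zeros_like(g);m[225:312,240:318]=g[225:312,240:318]
k=m&(P[...,2]>.096)&(P[...,2]<.110);X=P[k][:,:2]
u,s,v=np.linalg.svd(X-X.mean(0));a=np.arctan2(v[0][1],v[0][0])%np.pi;print("bar",X.mean(0),"knob",np.pi/2+.066-a)
```

```text
t 13.25 tcp [0.54   0.0958 0.2191] gap 0.059736554155584855 F [ 0.13 -0.49  0.14] q6 1.533
shift units [4.406 0.027 2.479]
turn units 0.012 axes [[-0.001, 0.998, 0.067], [-0.001, 0.067, -0.998], [-1.0, -0.001, 0.0]]
bar [0.54529628 0.02537392] knob -0.0015608369575901282
```

View pics/w9.png

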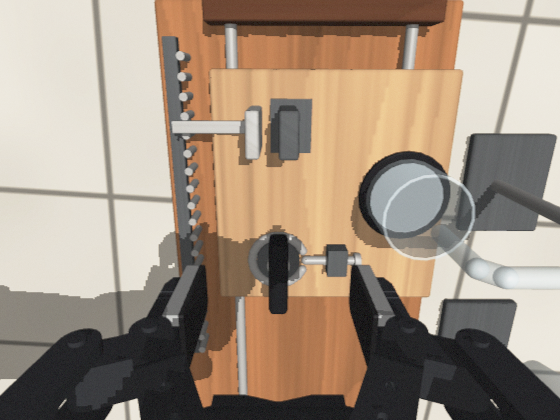

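View pics/w9a.png

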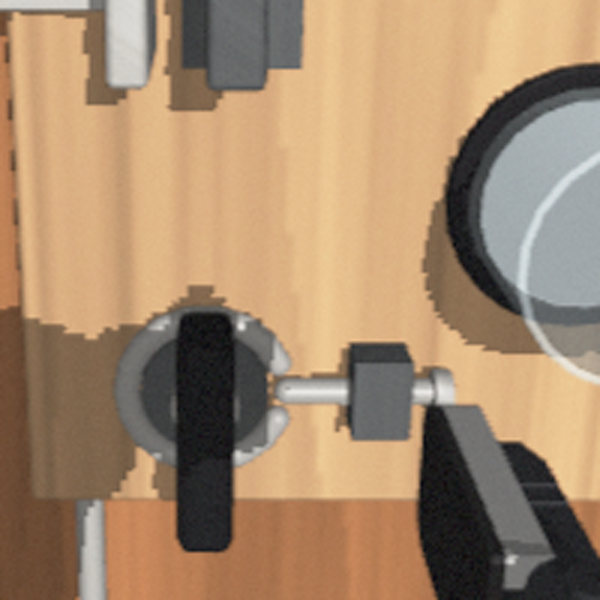

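The knob is at about 0, and the plunger tip is in the notch at zoom (280,390). One last check: tip against beaker rim in this view, then the bystanders in the top view.

Run:
```python
from h import *
from bench import r
c=load("w9");cv2.imwrite("pics/w9c.png",cv2.resize(c[0][160:280,370:490],None,fx=5,fy=5,interpolation=cv2.INTER_CUBIC))
p,d=r.camera("top");cv2.imwrite("pics/top2.png",p)
```

```text
(no output)
```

View pics/w9c.png

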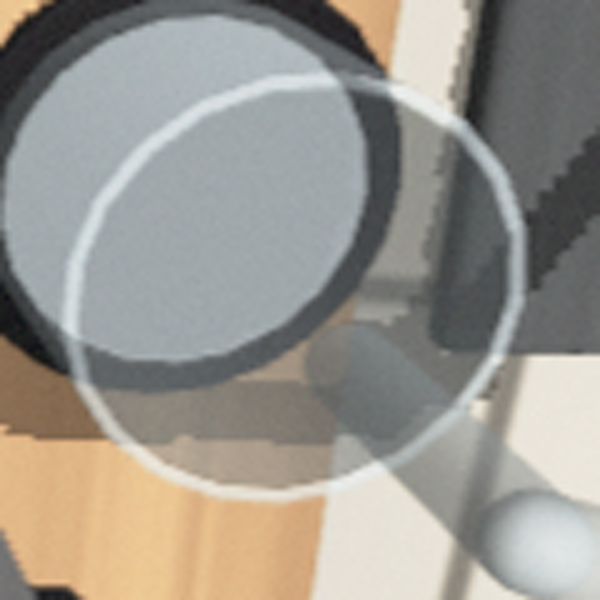

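View pics/top2.png

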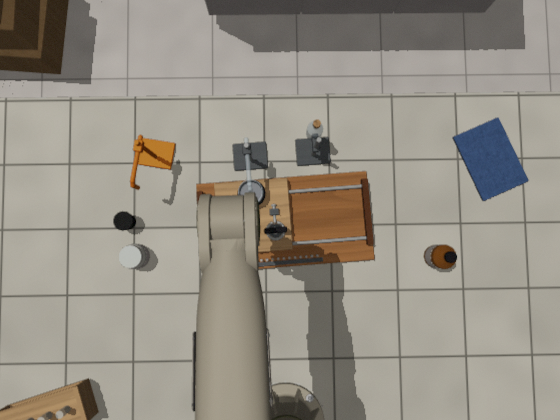

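Run:
```python
from h import *
c=load("w9")
def q(pts,z):
    a=np.array(pts,float);return cast(c,(a[:,0]+.5)/5-.5+370,(a[:,1]+.5)/5-.5+160,z)
rim=q([(70,320),(110,190),(200,105),(320,78),(440,115),(520,230),(500,360),(400,455),(260,493),(140,440)],.114)
M=np.c_[2*rim[:,:2],np.ones(len(rim))];s=np.linalg.lstsq(M,(rim[:,:2]**2).sum(1),rcond=None)[0]
t=q([(345,362),(345,362)],.129)[0];w=t[:2]-s[:2];y=.066
print(s[:2],np.sqrt(s[2]+s[0]**2+s[1]**2),t,"base dx,dy",w@[np.cos(y),np.sin(y)],w@[-np.sin(y),np.cos(y)])
```

```text
[0.65146017 0.08934716] 0.032371714812702033 [0.653385   0.08469688 0.129     ] base dx,dy 0.0016139404450324479 -0.004767098693308491
```

```bash
python3 -c "
from bench import r
print(r.finish_job(), r.get_state()['time_s'])"
```

```text
the job is handed in; nothing more can be done
the job is handed in; nothing more can be done
```

I squeezed the lock tab, slid the carriage six notches (96 mm) to base +y, and released the tab. Then I turned the cam knob clockwise by about 0.895 rad, let go, lifted clear and handed the job in at about 13 s. The hand-in reported no verdict.

**Last checks**
- **Lock:** after release the tab sat where it did when locked at the start, so the carriage is locked in a notch.
- **Notch:** the tube tip is 3 to 5 mm from the beaker's centre in y and about 2 mm in x. The wrist-camera views disagree by about 2 mm (3.2 mm predicted before the slide, 4.8 mm measured after). The next notch back would be 11 to 13 mm off, so this is the nearest either way.
- **Early disagreement:** before the slide, the first overhead estimates of the lock were about 4 mm off the wrist view, and the scene view was 7 to 8 mm off the overhead one. I used the wrist view.
- **Knob:** it measured about 0.00 rad after release. The plunger tip is in the cam's notch and its head has moved in by about 6 mm.
- **Bystanders:** the bottle, jar, stopper and orange look-alike appear unmoved in the final top view.
- **Forces:** the wrist-force readings after each move stayed below 10 N.

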